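# Slacken the left-hand nut of the saw arbor

### The job

The slitting saw is due for changing: slacken the red wing nut that clamps it on its arbor by about a quarter of a turn, then let go. It has a left-hand thread, so it loosens clockwise seen from above; if it comes up hard against you, you are going the wrong way, so do not force it tighter. Leave the black right-hand nut on the milling-cutter arbor as tight as it is.

Things in the scene. Friction and masses are not known exactly. Their poses are not given: they have to be found in the camera images.
- red_nut_grip (a point): Red wing nut over a toothed steel saw disc (115 mm across, top 50 mm below) on a grey 110 mm base fixed to the table. Point on its axis, 120 mm above the table, turns with it: x along its upright bar (70 long, 14 thick, from 26 below to 6 above the point), y across, z up. Two end wings, 34 apart, rise 14 above; hub 34 across, top 26 below. Pinch mid-bar across y from above.
- red_nut (a joint): Angle of the red nut, rad: 0 tight as found; grows as it loosens, CLOCKWISE seen from above (left-hand thread). About 0.2 N m of steady friction; stays where left, neither rises nor comes off. Anticlockwise from 0 it soon comes up hard against its thread. A pin stops it at 1.9.
- black_nut_grip (a point): Black wing nut, same shape and size, a bystander on the neighbouring arbor, over a dark finned milling cutter 72 mm across on a like grey base. Either arbor may stand left or right. Point on its axis, 120 mm above the table; x along its bar, y across, z up.
- black_nut (a joint): Angle of the black nut, rad: 0 tight as found; grows as it loosens, ANTICLOCKWISE seen from above (ordinary right-hand thread); clockwise it soon comes up hard against its thread.

How it is judged:
At the end, for the whole second after the job is handed in: The red nut has been turned clockwise by at least 1.05 rad (60 degrees) from tight and is at rest, and the black nut is not slackened by more than 0.2 rad (value of joint red_nut above 1.05 rad and velocity of joint red_nut between -0.1 and 0.1 rad/s and value of joint black_nut below 0.2 rad); the robot touches nothing.
It fails at once if the red nut is forced tighter (wrung anticlockwise against its stop so hard that it strains 0.02 rad past tight) (value of joint red_nut below -0.02 rad).
It fails at once if the black nut is slackened (by more than 0.2 rad) (value of joint black_nut above 0.2 rad).
It fails at once if the black nut is forced tighter (wrung clockwise against its stop so hard that it strains 0.02 rad past tight) (value of joint black_nut below -0.02 rad).
It also fails if it takes over 32 s, if anything falls off the work surface, if the arm or the gripper's body presses on something with over 40 N, if the wrist force passes 120 N, or if a joint passes its speed limit or range.

### The arm

A 6-joint arm with a two-finger parallel gripper is mounted at the origin on the work surface. World frame = base frame: x ahead of the robot, y to its left, z up, the work surface at z = 0. Lengths are in m, angles in rad, forces in N, time in s.
With the tool pointing down it reaches from about 0.4 to 0.825 m from the base axis. Payload 7 kg.
Tool frame: the origin (TCP) lies between the finger pads; the fingertips stand 19 mm ahead of it and the grasp point (between the pads) is the TCP (manip.finger_overhang is the distance from the TCP to the fingertips, in m); z points along the fingers, y is the line along which they close (so a half turn about z gives the same grasp; the last joint's range is limited). The gripper opens to 85 mm and grips with 20 to 120 N. Pads are 22 mm wide; open, the fingers measure 114 mm over their backs; the gripper's body (76 mm by 85 mm) begins 54 mm behind the grasp point. The pads swing forward as they close: fully open they stand 13 mm farther back than shut.
Start: joints at [1.501, 0.359, 0.012, 0, -1.224, -0.288], TCP at [0.236, 0.632, 0.25] pointing down, gripper open.
Joint ranges: [-3.07, 3.07], [-1.43, 2.12], [-1.02, 1.25], [-3.03, 1.67], [-3.05, -0], [-3.03, 3.03]. Speed limits (rad/s): [2.39, 2.39, 3.01, 3.14, 3.14, 3.14].

### API

Orientations are given as [roll, pitch, yaw] about the fixed x, y, z axes, in that order (R = Rz(yaw) Ry(pitch) Rx(roll)).
In Python, from bench import manip gives the robot as it stands. The module is installed in compiled form; this text tells all that it offers.
- The arm moves only by the shell command python3 -m pendant 'ROWS' [FORCE]. ROWS is JSON, one flat list of numbers, 7 for each row, row after row: the finger opening in cm, from 0 to 8.54, then the shift along the world's x, y, z in cm, then the turn, a rotation vector about the world's x, y, z in degrees. A call has 1 to 20 rows; each row is the pose to reach, as a shift and turn from the pose commanded when the call began; what a row does not reach only later rows make up. A row lasts 1/10 s, in which the tool goes at most 50 mm and 8.59 degrees, less where a joint would pass 70% of its speed; a pose out of reach is approached as far as the arm can. A call with a gripper value outside its range is refused whole. The fingers move at their own pace and stop on an object; FORCE is the grip in N (left out, the last holds). Time passes only in rows, so rows that repeat a pose let the fingers close. It gives the time, the measured TCP pose, the force, the opening and the grip force at its end, in the units of the state.
- manip.sense(): the state, without advancing time (a new reading comes with each control period).
- manip.capture(name): name is "scene" or "top"; returns (picture, depth): 480x640x3 uint8, blue, green, red; 480x640 float32, m along the optical axis (not along the pixel's ray), 0 where there is no reading.
- manip.get_calibration(name): a dict with "K" (3x3 intrinsics, pixels), "R" (3x3) and "t" (3): a world point X has camera coordinates R X + t. Camera axes: x right, y down, z forward; pixel columns grow to the right and rows downward; lengths in m; the calibration is good to about 2 mm. A picture is of the moment at which its call begins. get_calibration takes no time and is no camera call.
- manip.hand_in(): hands the job in; it is judged then, once.
The state is a dict: "time_s": time; "joints": joint angles; "qd": joint speeds; "joint_efforts": joint torques, N m; "tcp_pos": TCP position; "eef_rot": TCP orientation; "force": force on the tool from outside, world axes, zero at the start; "torque": the same for the moment, N m; "width": opening from 0.0 (shut) to 1.0 (fully open); "grasp_force": force on a finger pad.
Only numpy, scipy, OpenCV 4.12 (cv2) and the standard library are available. Lean on these libraries where they do the work, as an engineer would, in place of code of your own. Each camera call takes 0.05 s, during which the arm holds its last target. There are 200 camera calls.

## Working session

There is one attempt and no reset: what is moved stays moved. The work goes in short steps, Python scripts to look and compute and a shell command to move; the robot and the scene stay as the last step left them, time stands still between calls to the robot, and variables do not carry over. Pictures are saved under pics/ and viewed, at most 10 in all, crops included, and the job is handed in when it is done.

```bash
mkdir -p pics; python3 - <<'E'
from bench import manip
import cv2,numpy as np
for n in("scene","top"):
    p,d=manip.capture(n);cv2.imwrite(f"pics/{n}0.png",p);np.save(n+"_d.npy",d)
    c=manip.get_calibration(n);print(n,np.round(-c["R"].T@c["t"],3))
s=manip.sense();print(s["time_s"],s["tcp_pos"],s["eef_rot"],s["width"])
E
```

```text
scene [1.083 0.166 0.639]
top [0.417 0.004 0.98 ]
0.1 [0.23625719 0.63184621 0.2494148 ] [ 3.14002722e+00 -1.40631528e-04 -3.57905516e-01] 1.0012958242161312
```

View pics/top0.png

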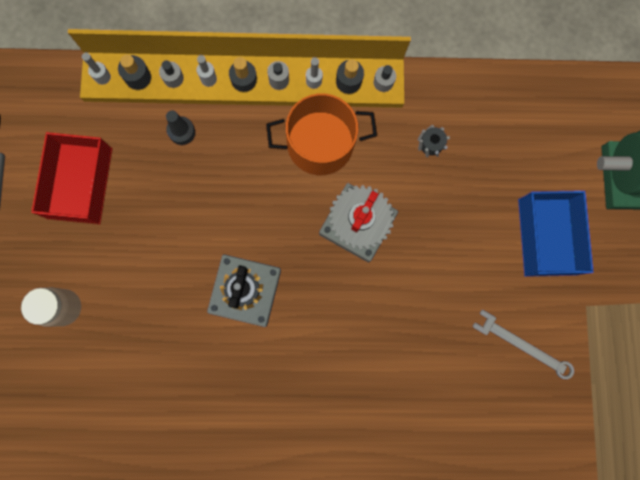

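View pics/scene0.png

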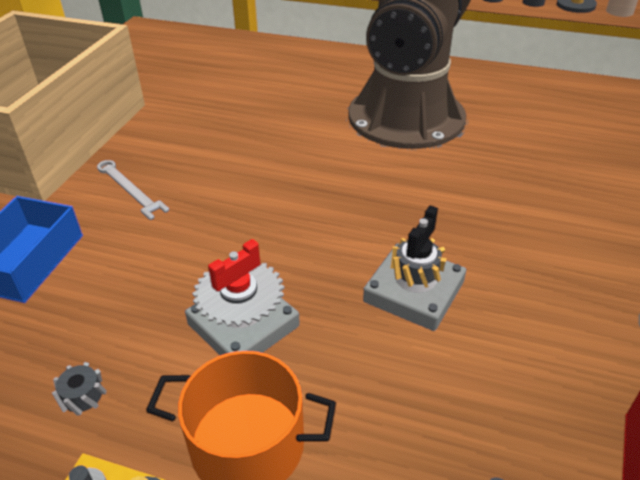

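The top view shows the red nut at about (364,212) over the saw disc and the black nut at about (239,287). The scene view shows the red nut at about (236,265) and an orange pot close by, beyond the saw.

```bash
cat > h.py <<'E'
from bench import manip
import cv2,numpy as np
def pts(n,box,zr,save=None):
    p,d=manip.capture(n);c=manip.get_calibration(n)
    if save: cv2.imwrite(save,p)
    h=p.astype(int);m=(h[...,2]>110)&(h[...,1]<60)&(h[...,0]<60)&(d>0)
    v,u=np.nonzero(m);k=(u>box[0])&(u<box[1])&(v>box[2])&(v<box[3]);u,v=u[k],v[k]
    z=d[v,u];X=(np.linalg.inv(c["K"])@np.stack([u,v,np.ones_like(u)])*z-c["t"][:,None]);X=(c["R"].T@X).T
    k=(X[:,2]>zr[0])&(X[:,2]<zr[1])
    return X[k]
def bar(X):
    (cx,cy),(w,l),a=cv2.minAreaRect((X[:,:2]*1000).astype(np.float32))
    box=cv2.boxPoints(((cx,cy),(w,l),a));e=[box[1]-box[0],box[2]-box[1]];e=max(e,key=np.linalg.norm)
    return cx,cy,w,l,np.degrees(np.arctan2(e[1],e[0]))%180
E
python3 - <<'E'
from h import *
for n,b in(("top",(325,400,180,260)),("scene",(190,290,220,300))):
    X=pts(n,b,(.1,.16));print(n,len(X),np.round(bar(X),1),np.round(X.min(0),3),np.round(X.max(0),3))
    print(np.histogram(X[:,2],8))
    W=X[X[:,2]>.129]
    if len(W)>3: print("wings",np.round(cv2.kmeans(W[:,:2].astype(np.float32),2,None,(3,50,1e-6),5,0)[2],4))
E
```

```text
top 256 [ 599.  -100.6   13.8   68.7  151.4] [ 0.567 -0.12   0.11 ] [ 0.631 -0.08   0.138]
(array([ 1,  1,  1,  8, 76, 27, 79, 63]), array([0.10989935, 0.11346018, 0.11702101, 0.12058184, 0.12414267,
       0.1277035 , 0.13126433, 0.13482515, 0.13838598]))
wings [[ 0.5768 -0.0884]
 [ 0.6207 -0.1125]]
scene 1200 [604.  -98.2  14.6  69.  150.6] [ 0.573 -0.12   0.1  ] [ 0.636 -0.077  0.137]
(array([134, 139, 124, 150, 136, 239, 105, 173]), array([0.10003349, 0.1046904 , 0.10934731, 0.11400422, 0.11866113,
       0.12331804, 0.12797495, 0.13263186, 0.13728877]))
wings [[ 0.6273 -0.11  ]
 [ 0.582  -0.0852]]
```

```bash
python3 -m pendant '[5,36.5,-73.1,0,0,0,-8.5, 5,36.5,-73.1,0,0,0,-8.5, 5,36.5,-73.1,0,0,0,-8.5, 5,36.5,-73.1,0,0,0,-8.5, 5,36.5,-73.1,0,0,0,-8.5, 5,36.5,-73.1,0,0,0,-8.5, 5,36.5,-73.1,0,0,0,-8.5, 5,36.5,-73.1,0,0,0,-8.5, 5,36.5,-73.1,0,0,0,-8.5, 5,36.5,-73.1,0,0,0,-8.5, 5,36.5,-73.1,0,0,0,-8.5, 5,36.5,-73.1,0,0,0,-8.5, 5,36.5,-73.1,0,0,0,-8.5, 5,36.5,-73.1,0,0,0,-8.5, 5,36.5,-73.1,0,0,0,-8.5, 5,36.5,-73.1,0,0,0,-8.5, 5,36.5,-73.1,0,0,0,-8.5, 5,36.5,-73.1,0,0,0,-8.5, 5,36.5,-73.1,0,0,0,-8.5, 5,36.5,-73.1,0,0,0,-8.5]' 60
python3 - <<'E'
from h import *
X=pts("scene",(190,290,200,300),(.1,.16),"pics/s1.png");print(len(X),np.round(bar(X),1))
s=manip.sense();print(s["joints"],s["tcp_pos"],s["eef_rot"])
E
```

```text
time_s: 2.2
tcp_pos: [0.601, -0.0978, 0.2504]
eef_rot: [-3.141, 0.0, -0.505]
force: [-0.1, 0.2, 0.3]
width: 0.588
grasp_force: 0.0
1172 [604.4 -97.8  14.2  68.3 150.1]
[ 1.59297243e-01  2.50746983e-01 -1.40279135e-01 -1.78278147e-04
 -1.17945170e+00  9.06819313e-01] [ 0.60107726 -0.09763222  0.25055954] [-3.14126657e+00 -1.49264758e-04 -5.04747770e-01]
```

View pics/s1.png

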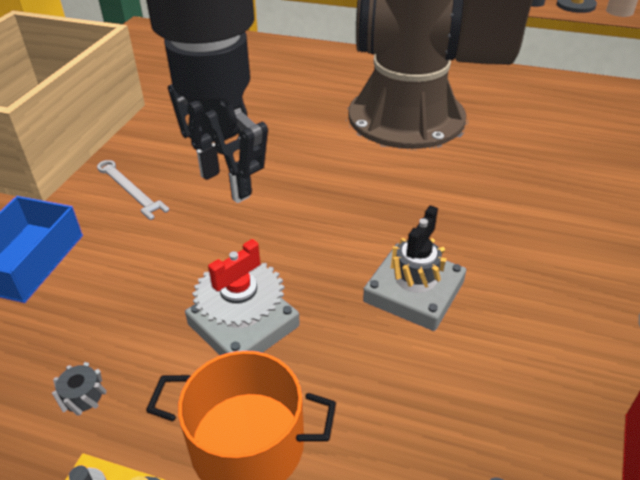

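The gripper hangs open above the red nut, which sits at about (236,268) in the picture, with its bar between the fingers. Position and angle agree with the measurement, so I'll descend and close.

```bash
python3 -m pendant '[5,0,0,-3,0,0,0, 5,0,0,-6,0,0,0, 5,0,-0.1,-8,0,0,0, 5,0,-0.1,-10,0,0,0, 5,0,-0.1,-11,0,0,0, 5,0,-0.1,-12,0,0,0, 5,0,-0.1,-12.8,0,0,0, 5,0,-0.1,-12.8,0,0,0, 5,0,-0.1,-12.8,0,0,0]'
python3 -m pendant '[3,0,0,0,0,0,0, 2,0,0,0,0,0,0, 0.5,0,0,0,0,0,0, 0.5,0,0,0,0,0,0, 0.5,0,0,0,0,0,0, 0.5,0,0,0,0,0,0, 0.5,0,0,0,0,0,0, 0.5,0,0,0,0,0,0]' 60
python3 -c "
from bench import manip;s=manip.sense();print(s['torque'],s['force'],s['tcp_pos'])"
```

```text
time_s: 3.15
tcp_pos: [0.6017, -0.0997, 0.1228]
eef_rot: [-3.141, -0.001, -0.506]
force: [-0.2, 0.1, 0.0]
width: 0.587
grasp_force: 0.0
time_s: 3.95
tcp_pos: [0.6012, -0.1008, 0.1231]
eef_rot: [3.141, -0.0, -0.506]
force: [-3.9, -5.3, 4.5]
width: 0.148
grasp_force: 59.7
[-1.60162976  0.8716643   0.00669424] [-3.93747736 -5.29135876  4.51887931] [ 0.60115723 -0.10081245  0.12313423]
```

```bash
python3 -m pendant '[0.5,0,0,0,0,0,-4, 0.5,0,0,0,0,0,-8, 0.5,0,0,0,0,0,-12, 0.5,0,0,0,0,0,-16, 0.5,0,0,0,0,0,-20, 0.5,0,0,0,0,0,-20]'
python3 -c "
from bench import manip;s=manip.sense();print(s['torque'],s['force'])"
```

```text
time_s: 4.55
tcp_pos: [0.601, -0.1009, 0.1231]
eef_rot: [3.14, -0.001, -0.858]
force: [-2.5, -6.2, 4.2]
width: 0.152
grasp_force: 59.8
[-1.9374665   0.84009909 -0.22650267] [-2.54048251 -6.24478506  4.18203056]
```

It turns at friction level (0.23 N m), so the direction is right. I'll carry on to about 80° in total.

```bash
python3 -m pendant '[0.5,0,0,0,0,0,-5, 0.5,0,0,0,0,0,-10, 0.5,0,0,0,0,0,-15, 0.5,0,0,0,0,0,-20, 0.5,0,0,0,0,0,-25, 0.5,0,0,0,0,0,-30, 0.5,0,0,0,0,0,-35, 0.5,0,0,0,0,0,-40, 0.5,0,0,0,0,0,-45, 0.5,0,0,0,0,0,-50, 0.5,0,0,0,0,0,-55, 0.5,0,0,0,0,0,-60, 0.5,0,0,0,0,0,-60, 0.5,0,0,0,0,0,-60]'
python3 - <<'E'
from h import *
s=manip.sense();print(s['torque'])
E
```

```text
time_s: 5.95
tcp_pos: [0.6005, -0.1011, 0.1231]
eef_rot: [3.141, -0.002, -1.903]
force: [-4.7, -5.9, 5.7]
width: 0.148
grasp_force: 60.0
[-2.07368832  1.47654448 -0.21593731]
```

Open to 5 cm, then lift.

```bash
python3 -m pendant '[5,0,0,0,0,0,0, 5,0,0,0,0,0,0, 5,0,0,0,0,0,0, 5,0,0,0,0,0,0, 5,0,0,0,0,0,0, 5,0,0,0,0,0,0, 5,0,0,2,0,0,0, 5,0,0,5,0,0,0, 5,0,0,9,0,0,0, 5,0,0,13,0,0,0, 5,0,0,15,0,0,0, 5,0,0,15,0,0,0, 5,0,0,15,0,0,0]'
python3 - <<'E'
from h import *
X=pts("scene",(190,290,200,300),(.1,.16),"pics/s2.png");print(len(X),np.round(bar(X),1))
s=manip.sense();print(s["force"],max(abs(s["qd"])))
E
```

```text
time_s: 7.25
tcp_pos: [0.6013, -0.0996, 0.2724]
eef_rot: [-3.141, 0.001, -1.903]
force: [-0.8, -0.8, 0.0]
width: 0.587
grasp_force: 0.0
1041 [604.5 -98.1  69.2  13.7  69.2]
[ 1.45578486 -0.19115852 -1.5520829 ] 0.013882641747258248
```

View pics/s2.png

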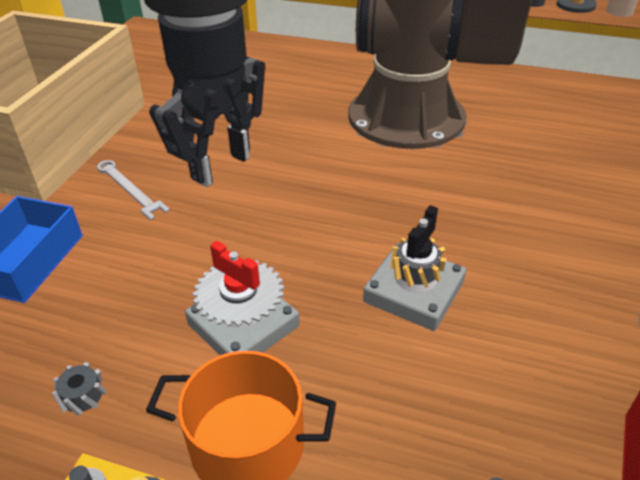

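The bar at about (235,266) has gone from 150° to 69°, which is 81° (1.4 rad) clockwise. The gripper is clear of it and the black nut looks unmoved.

```bash
python3 -c "
from bench import manip;print(manip.hand_in())"
```

```text
the job is handed in; nothing more can be done
None
```

I slackened the red nut about 81° (1.4 rad) clockwise and let go with the gripper clear, never touched the black nut, and handed the job in at about 7 s; no verdict came back.

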